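Step the analyser's wheel to the three-dot method and start the reading

TASK

On the portable food analyser, push the wheel's upright tab round from one side with a fingertip until it points at the middle of the round tile with three dots, then press the start key fully down and let it come up again. Do not pinch the tab or lift the wheel: grip nothing, and leave the vials, cup and bottle standing where they are.

Things in the scene. Friction and masses are not known exactly. Their poses are not given: they have to be found in the camera images.
- wheel_axis (a point): Centre of the top face of the black wheel (100 mm across, 16 mm thick) that lies flat on the light grey analyser; the wheel turns about the vertical line through this point. The point is 79 mm above the table; a steel hub 28 mm across stands 12 mm higher in the middle. The wheel only rests on its spindle and would lift off.
- wheel (a joint): Turn of the wheel in rad, positive anticlockwise seen from above, 0 when the tab points to the analyser's front (its own -x). Stops at -2.1 and +2.1. Stiff, about 0.12 N m (some 1.6 N at the tab); it stays where it is left, with no clicks and no spring.
- spindle (a joint): How far the wheel has been lifted off its seat, in m; 0 when seated. Must stay seated.
- tab_mid (a point): Middle of the upright steel tab that sticks out from the wheel's rim: 32 mm long radially (from 60 to 92 mm from the wheel axis), 14 mm thick, 30 mm high (its underside 5 mm, its top 35 mm above the case top, so its top is 95 mm above the table). This point is 76 mm from the axis, half-way up, 80 mm above the table. The point's own -x points radially outwards.
- tab_a: One half of the thickness of the tab: the half whose broad outer face looks clockwise (seen from above); it is pushed on this face to turn the wheel anticlockwise. Origin on the wheel axis.
- tab_b: The other half of the tab, with the face that looks anticlockwise; pushed on this face the wheel turns clockwise. Origin on the wheel axis.
- pointer (a point): The point that the tab points at: straight out along the tab, 115 mm from the wheel axis (23 mm beyond the tab's end), near the case top. When the tab points at a tile this lies on the middle of that tile.
- analyser: The portable analyser: fixed light grey case, 300 mm wide, 270 mm deep, its flat top 60 mm above the table. Origin on the table straight below the wheel axis; the case reaches from -140 to +130 mm along its own x and 150 mm to each side in y. Its front, the side towards the robot, is -x. A flat dark display lies in the top behind the wheel.
- start_key (a joint): Travel of the start key in m: 0 up, 0.006 fully down. Spring returned, about 4 N when fully down.
- start_key_top (a point): Middle of the top of the start key, a round white push key 32 mm across in a grey housing on the case top, at 92 mm along the analyser's own x and -105 mm along its y. Pressed straight down.
- vial_a: Loose vial with a cap, 28 mm across, 48 mm tall, standing on the analyser's top in the back corner opposite the start key. Origin under its centre. Leave alone.
- vial_b: The same kind of vial, standing on the table beside the analyser. Origin under its centre. Leave alone.
- cup: Loose white cup, 64 mm across, 60 mm tall, on the table beside the analyser. Origin under its centre. Leave alone.
- squeeze_bottle: Loose bottle, 60 mm across, 150 mm tall, on the table on the start key's side of the analyser. Origin under its centre. Leave alone.
- tile_1: Round white plastic method tile with one black dot, 40 mm across, 3 mm thick, fixed flat on the case top, its centre 115 mm from the wheel axis. Origin under its centre. The four tiles sit 50 and 95 degrees to either side of the analyser's front, in any order; nothing blocks the tab over them.
- tile_2: Round white plastic method tile with two black dots, 40 mm across, 3 mm thick, fixed flat on the case top, its centre 115 mm from the wheel axis. Origin under its centre. The four tiles sit 50 and 95 degrees to either side of the analyser's front, in any order; nothing blocks the tab over them.
- tile_3: Round white plastic method tile with three black dots in a triangle, 40 mm across, 3 mm thick, fixed flat on the case top, its centre 115 mm from the wheel axis. Origin under its centre. The four tiles sit 50 and 95 degrees to either side of the analyser's front, in any order; nothing blocks the tab over them. This is the one to select.
- tile_4: Round white plastic method tile with four black dots in a square, 40 mm across, 3 mm thick, fixed flat on the case top, its centre 115 mm from the wheel axis. Origin under its centre. The four tiles sit 50 and 95 degrees to either side of the analyser's front, in any order; nothing blocks the tab over them.

How it is judged:
By the outcome, as a careful person would: the job done as asked, in the order asked, and still so for the second after the job is handed in, with the robot touching nothing.
It also fails if it takes over 64 s, if anything falls off the work surface, if the arm or the gripper's body presses on something with over 40 N, if the wrist force passes 120 N, or if a joint passes its speed limit or range.

ROBOT

A 7-joint arm with a two-finger parallel gripper is mounted at the origin on the work surface. World frame = base frame: x ahead of the robot, y to its left, z up, the work surface at z = 0. Lengths are in m, angles in degrees, forces in N, time in s.
With the tool pointing down it reaches from about 0.35 to 0.9 m from the base axis. Payload 8.1 kg.
Tool frame: the origin (TCP) lies on the centre line of the jaws, within the pads' length; the fingertips stand 19 mm ahead of it and the grasp point (between the pads) is the TCP; z points along the fingers, y is the line along which they close (so a half turn about z gives the same grasp; the last joint's range is limited). The gripper opens to 85 mm and grips with 20 to 120 N. Pads are 22 mm wide; open, the fingers measure 114 mm over their backs; the gripper's body (76 mm by 85 mm) begins 54 mm behind the grasp point. The pads swing forward as they close: fully open they stand 13 mm farther back than shut.
Start: joints at [-76.983, 24.895, 1.432, 90.138, -0.665, 64.973, -4.303], TCP at [0.202, 0.591, 0.25] pointing down, gripper open.
Joint ranges: [-149.89, 149.89], [-25.12, 119.58], [-72.63, 75.52], [4.76, 147.25], [-75.54, 255.54], [6.69, 114.76], [-157.13, 157.13]. Speed limits (degrees/s): [127.2, 127.2, 172.46, 172.46, 180, 180, 180].

INTERFACE

Orientations are given as a 3x3 rotation matrix whose columns are the frame's x, y, z axes.
In Python, from plant import bot, cams gives the robot as it stands. The module is installed in compiled form; this text tells all that it offers.
- The arm moves only by the shell command python3 -m creep 'ROWS' [FORCE]. ROWS is JSON, a list of rows, each a list of 5 numbers: the shift along the tool's x, y, z in cm, then the turn about the tool's z in degrees, then the gripper command: -1 is shut, 1 is fully open, values between are in proportion. A call has 1 to 12 rows; each row is the pose to reach, as a shift and turn from the pose commanded when the call began, along the tool's axes at that moment; what a row does not reach only later rows make up. A row lasts 1/12 s, in which the tool goes at most 41.7 mm and 7.16 degrees, less where a joint would pass 70% of its speed; a pose out of reach is approached as far as the arm can. A call with a gripper value outside its range is refused whole. The fingers move at their own pace and stop on an object; FORCE is the grip in N (left out, the last holds). Time passes only in rows, so rows that repeat a pose let the fingers close. It gives the time, the measured TCP pose, the force, the opening and the grip force at its end, in the units of the state.
- bot.state(): the state, without advancing time (a new reading comes with each control period).
- cams.read_camera(name): name is "scene" or "top" or "wrist"; returns the picture (400x640x3 uint8, blue, green, red); there is no depth.
- cams.calibration(name): a dict with "fx", "fy", "cx", "cy" (pixels), "rvec" (rotation vector, rad) and "tvec" (3), from world to camera coordinates, as OpenCV has them. Camera axes: x right, y down, z forward; pixel columns grow to the right and rows downward; lengths in m; the calibration is good to about 2 mm. A picture is of the moment at which its call begins: read the wrist's pose just before it. calibration takes no time and is no camera call; for the wrist camera it gives the pose at the moment of the call.
- bot.hand_in(): hands the job in; it is judged then, once.
The state is a dict: "time": time; "qpos": joint angles; "joint_vel": joint speeds; "effort": joint torques, N m; "eef_pos": TCP position; "orientation": TCP orientation; "force": force on the tool from outside, world axes, zero at the start; "moment": the same for the moment, N m; "width": finger opening in m; "grip_force": force on a finger pad.
Only numpy, scipy, OpenCV 4.12 (cv2) and the standard library are available. Lean on these libraries where they do the work, as an engineer would, in place of code of your own. Each camera call takes 0.05 s, during which the arm holds its last target. There are 200 camera calls.

## Working session

There is one attempt and no reset: what is moved stays moved. The work goes in short steps, Python scripts to look and compute and a shell command to move; the robot and the scene stay as the last step left them, time stands still between calls to the robot, and variables do not carry over. Pictures are saved under pics/ and viewed, at most 10 in all, crops included, and the job is handed in when it is done.

```bash
mkdir -p pics; python3 - <<'E'
from plant import bot,cams
import cv2
s=bot.state();print(s)
for n in("top","scene"):
    cv2.imwrite(f"pics/{n}0.png",cams.read_camera(n));print(n,cams.calibration(n))
E
```

```text
{'time': 0.0, 'qpos': array([-76.98331571,  24.93582163,   1.430206  ,  90.19056942,
        -0.6640207 ,  64.97147034,  -4.30348172]), 'joint_vel': array([ 0.07025737,  0.01284202, -0.0316832 ,  0.06216079,  0.04908589,
       -0.00111889,  0.03448138]), 'effort': array([-6.80348548e-04, -6.70471287e+01,  1.02501389e+00, -3.16213882e+01,
        1.56179321e-02,  1.28489215e-02,  4.34968115e-05]), 'eef_pos': array([0.20229304, 0.59085142, 0.24952273]), 'orientation': array([[-9.46091177e-01,  3.23900220e-01, -3.65097950e-04],
       [ 3.23900392e-01,  9.46089967e-01, -1.51998896e-03],
       [-1.46909251e-04, -1.55630351e-03, -9.99998778e-01]]), 'force': array([ 0.67274522, -0.21981076,  0.08435978]), 'moment': array([-0.0295877 , -0.03420834, -0.00664841]), 'grip_force': 0.0, 'width': 0.0855370982552517}
top {'fx': 377.10143599532535, 'fy': 377.10143599532535, 'cx': 318.3610318476888, 'cy': 200.34390487711772, 'rvec': array([ 2.19622789, -2.13609465,  0.02899412]), 'tvec': array([0.02371984, 0.5901126 , 0.80300023])}
scene {'fx': 389.4160729467752, 'fy': 389.4160729467752, 'cx': 319.13272106384693, 'cy': 203.49573860373638, 'rvec': array([ 0.63029507,  2.65502347, -1.15176218]), 'tvec': array([ 0.50843246, -0.12463017,  1.0478234 ])}
```

View pics/top0.png

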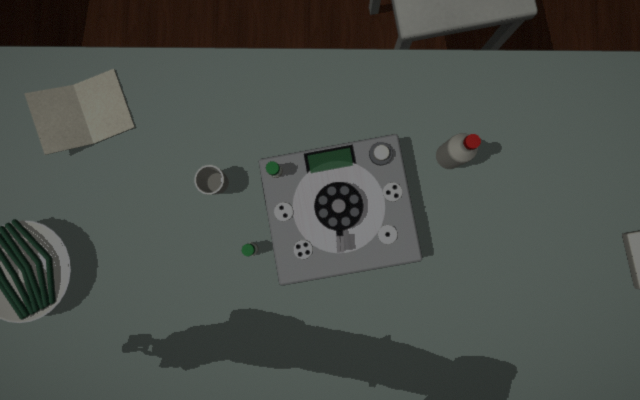

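View pics/scene0.png

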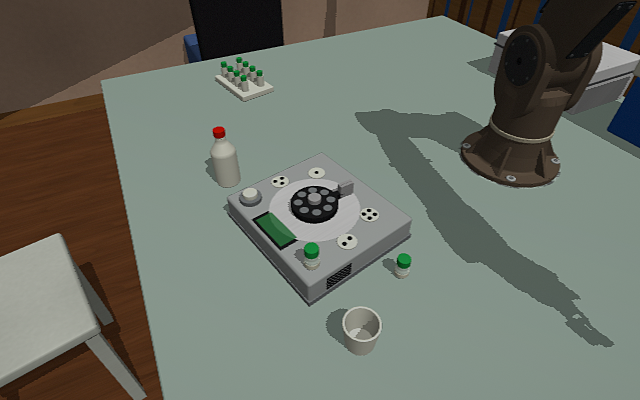

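The top view shows the case with its front facing the robot (image bottom). The hub is at about (339,206) and the tab at (346,242). The three-dot tile is at (393,191), the rear tile on the right (+95°). The start key is at (381,153), the bottle at (460,148), and vial_a is on the case at (273,168). The scene view agrees.

```bash
cat > h.py <<'E'
import numpy as np,cv2
from plant import bot,cams
def ray(n,uv,z,cal=None):
    c=cal or cams.calibration(n);R,_=cv2.Rodrigues(np.array(c['rvec']));t=np.array(c['tvec'])
    d=R.T@np.array([(uv[0]-c['cx'])/c['fx'],(uv[1]-c['cy'])/c['fy'],1]);o=-R.T@t
    return (o+d*(z-o[2])/d[2])
E
python3 - <<'E'
from h import *
im=cv2.imread('pics/top0.png');g=cv2.cvtColor(im,6)
cs=cv2.connectedComponentsWithStats((g[130:290,255:425]>175).astype(np.uint8))
for s,c in zip(cs[2],cs[3]):
    if 40<s[4]<20000: print(s,c+[255,130],ray('top',c+[255,130],.063).round(4))
for n,p,z in[('hub',(339,206),.091),('tile3',(393,191),.063),('t1',(388,234),.063),('t2',(284,211),.063),('t4',(303,249),.063),('key',(381,153),.075),('tab',(346,242),.095),('bottlecap',(472,142),.15)]: print(n,ray('top',p,z).round(4))
cv2.imwrite('pics/c.png',cv2.resize(im[125:290,255:425],None,fx=4.0*.88,fy=4*.88,interpolation=2))
E
```

```text
hub [ 0.5743 -0.0044  0.091 ]
tile3 [ 0.6097 -0.1149  0.063 ]
t1 [ 0.5212 -0.1062  0.063 ]
t2 [0.5623 0.109  0.063 ]
t4 [0.4852 0.067  0.063 ]
key [ 0.6859 -0.0875  0.075 ]
tab [ 0.5035 -0.0198  0.095 ]
bottlecap [ 0.6949 -0.2436  0.15  ]
```

View pics/c.png

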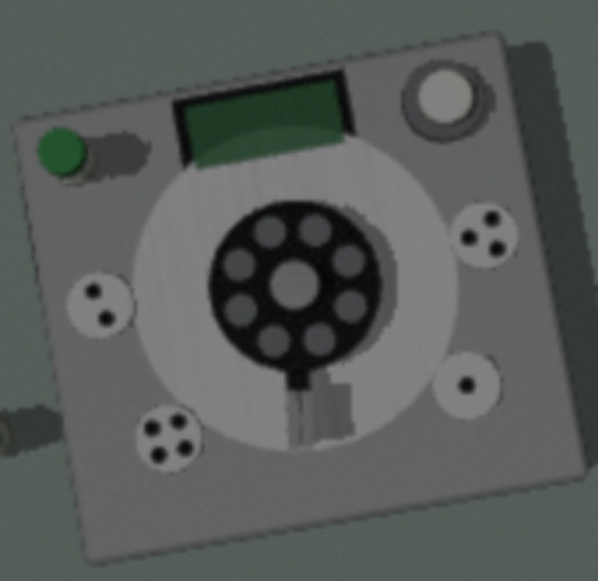

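The crop confirms the three-dot tile at crop (486,236). The other tiles are at (467,385), (101,305) and (169,438), the hub at (295,285) and the key at (446,97). The tab is the left strip at (303,412); the grey block to its right is its shadow.

```bash
cat >> h.py <<'E'
def rig(M,W):
    cm,cw=M.mean(0),W.mean(0);a=np.angle(np.sum(((M-cm)@[1,-1j])*((W-cw)@[1,1j])))
    R=np.array([[np.cos(a),-np.sin(a)],[np.sin(a),np.cos(a)]]);t=cw-R@cm
    return a,R,t,np.linalg.norm(M@R.T+t-W,axis=1)
def tile(d): d=np.radians(d);return -.115*np.array([np.cos(d),np.sin(d)])
E
python3 - <<'E'
from h import *
P=lambda c,z:ray('top',(255-.36+c[0]/3.52,125-.36+c[1]/3.52),z)[:2]
W=np.array([P(c,.063) for c in[(486,236),(467,385),(101,305),(169,438)]])
a,R,t,e=rig(np.array([tile(d) for d in(95,50,-95,-50)]),W)
print('yaw',np.degrees(a),'axis',t,'res',e)
print('hub',P((295,285),.091),'key',P((446,97),.078),R@[.092,-.105]+t)
u=P((303,430),.095)-t;print('tab',u+t,np.linalg.norm(u),'ang',np.degrees(np.angle(complex(*(-R.T@u)))))
E
```

```text
yaw 11.699654192157976 axis [ 0.57530992 -0.00377962] res [0.00043554 0.00041382 0.00021963 0.00020524]
hub [ 0.57501557 -0.00323325] key [ 0.68697795 -0.08781952] [ 0.68669058 -0.08794226]
tab [ 0.49384668 -0.00971644] 0.08167928606199844 ang -7.531464117157991
```

```bash
cat >> h.py <<'E'
AX=np.array([.5753,-.0037]);YAW=11.7
def pose(deg,d,r=.08):  # TCP xy and tool -x heading (world deg) for a tab at joint angle deg
    a=np.radians(180+YAW+deg);u=np.array([np.cos(a),np.sin(a)]);t=np.array([-u[1],u[0]])
    return AX+r*u-d*t, 180+YAW+deg+90
def row(xy,z,head=None):
    s=bot.state();R=s['orientation'];v=R.T@(np.r_[xy,z]-s['eef_pos'])*100
    th=0
    if head is not None:
        cur=np.degrees(np.arctan2(-R[1,0],-R[0,0]));th=-((head-cur+180)%360-180)
    return v.round(2),round(th,1)
E
python3 - <<'E'
from h import *
xy,h=pose(-7.5,.04);print(xy,h,row(xy,.2,h))
E
```

```text
[0.49258531 0.03033352] 274.2 (array([-45.62, -43.62,   5.03]), np.float64(66.9))
```

```bash
python3 -m creep '[[-3,-3,0,6,-1],[-6,-6,0,12,-1],[-9,-9,0,18,-1],[-12,-11.5,0,24,-1],[-15,-14.5,0,30,-1],[-18,-17,1,36,-1],[-21,-20,1,42,-1],[-24,-23,2,48,-1],[-27,-26,2,54,-1],[-30,-29,3,60,-1],[-33,-32,3,66.9,-1],[-36,-35,3,66.9,-1]]' 20
python3 - <<'E'
from h import *
xy,h=pose(-7.5,.04);print(row(xy,.2,h))
E
```

```text
time: 1.1
eef_pos: [0.4266, 0.1475, 0.2199]
orientation: [[-0.066, 0.998, -0.001], [0.998, 0.066, -0.0], [-0.0, -0.001, -1.0]]
force: [0.9, 1.1, -0.4]
width: 0.0003
grip_force: 0.0
(array([-12.12,   5.82,   1.98]), np.float64(-0.4))
```

```bash
python3 -m creep '[[-3,1.5,0,0,-1],[-6,3,1,0,-1],[-9,4.5,2,0,-1],[-11,5.5,2,0,-1],[-12,5.8,2,0,-1],[-12,5.8,2,0,-1],[-12,5.8,2,0,-1]]'
python3 - <<'E'
from h import *
xy,h=pose(-7.5,.04);print(row(xy,.1,h))
cv2.imwrite('pics/w.png',cams.read_camera('wrist'))
cv2.imwrite('pics/t1.png',cams.read_camera('top')[100:300,220:460].repeat(3,0).repeat(3,1))
E
```

```text
time: 1.68
eef_pos: [0.4929, 0.0345, 0.2002]
orientation: [[-0.073, 0.997, -0.001], [0.997, 0.073, 0.0], [0.0, -0.001, -1.0]]
force: [-0.3, 0.1, -0.3]
width: 0.0001
grip_force: 0.0
(array([-0.42, -0.06, 10.02]), np.float64(-0.0))
```

View pics/w.png

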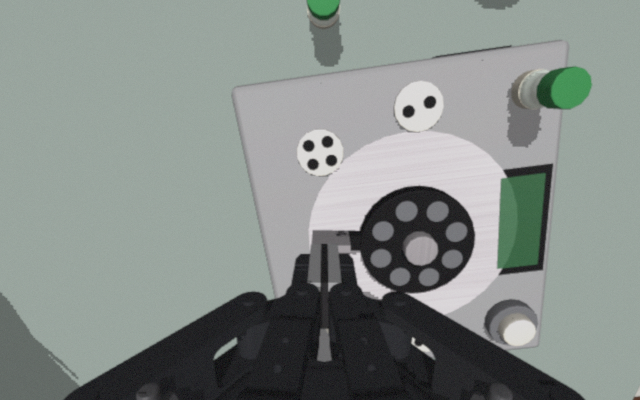

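The wrist view looks from the +y side. The tab's top is at about (330,240), partly hidden behind the fingertips at (325,270). I'll cast the tab edge as a check.

```bash
python3 - <<'E'
from h import *
for n,p,z in[('tab top +y edge, outer',(314,231),.095),('tab top inner +y',(336,231),.095),('hub',(421,249),.091),('t4',(320,153),.063),('t2',(419,106),.063),('key',(518,330),.078)]: print(n,ray('wrist',p,z).round(4))
for d in (-50,-95): 
    print(pose(d,0,.115)[0])
E
```

```text
tab top +y edge, outer [0.4863 0.0134 0.095 ]
tab top inner +y [0.5039 0.0147 0.095 ]
hub [0.5761 0.002  0.091 ]
t4 [0.4867 0.0708 0.063 ]
t2 [0.5633 0.1146 0.063 ]
key [ 0.6893 -0.0834  0.078 ]
[0.48505072 0.06757459]
[0.56188287 0.11051462]
```

```bash
python3 - <<'E'
from h import *
print(ray('wrist',(314,231),.065),ray('wrist',(318,253),.095),cams.calibration('wrist')['tvec'])
E
python3 -m creep '[[0,0,2,0,-1],[0,0,4,0,-1],[0,0,6,0,-1],[0,0,8,0,-1],[0,0,9,0,-1],[0,0,10,0,-1],[0,0,10,0,-1],[0,0,10,0,-1]]'
python3 - <<'E'
from h import *
for d in range(-20,96,5): print(d,*row(pose(d,.018)[0],.1,pose(d,0)[1]))
E
```

```text
[ 4.86282687e-01 -1.53542332e-04  6.50000000e-02] [ 0.490898   -0.00605724  0.095     ] [-0.49384143 -0.02531869  0.33307997]
time: 2.45
eef_pos: [0.4934, 0.0346, 0.1006]
orientation: [[-0.074, 0.997, -0.0], [0.997, 0.074, 0.0], [0.0, -0.0, -1.0]]
force: [1.0, 0.5, 0.8]
width: -0.0
grip_force: 0.0
-20 [-0.93  0.47  0.06] 12.5
-15 [-1.59  0.19  0.06] 7.5
-10 [-2.27 -0.03  0.06] 2.5
-5 [-2.97 -0.18  0.06] -2.5
0 [-3.68 -0.28  0.06] -7.5
5 [-4.39 -0.31  0.06] -12.5
10 [-5.11 -0.29  0.06] -17.5
15 [-5.81 -0.19  0.06] -22.5
20 [-6.51 -0.04  0.06] -27.5
25 [-7.2   0.17  0.06] -32.5
30 [-7.86  0.44  0.05] -37.5
35 [-8.49  0.77  0.05] -42.5
40 [-9.1   1.15  0.05] -47.5
45 [-9.67  1.58  0.05] -52.5
50 [-10.2    2.07   0.05] -57.5
55 [-10.68   2.59   0.05] -62.5
60 [-11.12   3.16   0.05] -67.5
65 [-11.51   3.76   0.05] -72.5
70 [-11.84   4.39   0.05] -77.5
75 [-12.12   5.05   0.05] -82.5
80 [-12.33   5.73   0.05] -87.5
85 [-12.49   6.43   0.05] -92.5
90 [-12.59   7.14   0.05] -97.5
95 [-12.62   7.85   0.05] -102.5
```

```bash
python3 -m creep '[[-1,0,0,0,-1],[-1.6,0,0,0,-1],[-2.3,0,0,0,-1],[-2.97,-0.18,0,-2.5,-1],[-3.68,-0.28,0,-7.5,-1],[-4.39,-0.31,0,-12.5,-1],[-5.11,-0.29,0,-17.5,-1],[-5.81,-0.19,0,-22.5,-1],[-6.51,0,0,-27.5,-1],[-7.2,0.17,0,-32.5,-1],[-7.86,0.44,0,-37.5,-1],[-7.86,0.44,0,-37.5,-1]]'
python3 - <<'E'
from h import *
cv2.imwrite('pics/t2.png',cams.read_camera('top')[100:300,220:460].repeat(3,0).repeat(3,1))
for d in range(30,101,5): print(d,*row(pose(d,.018)[0],.1,pose(d,0)[1]))
E
```

```text
time: 3.45
eef_pos: [0.5042, -0.046, 0.1009]
orientation: [[-0.666, 0.746, 0.001], [0.746, 0.666, -0.0], [-0.001, 0.001, -1.0]]
force: [0.1, 0.3, 0.6]
width: 0.0001
grip_force: 0.0
30 [0.16 0.11 0.08] -0.2
35 [-0.55 -0.02  0.08] -5.2
40 [-1.26 -0.08  0.08] -10.2
45 [-1.97 -0.08  0.08] -15.2
50 [-2.69 -0.02  0.08] -20.2
55 [-3.39  0.11  0.08] -25.2
60 [-4.08  0.29  0.08] -30.2
65 [-4.75  0.54  0.08] -35.2
70 [-5.4   0.84  0.08] -40.2
75 [-6.02  1.2   0.08] -45.2
80 [-6.61  1.61  0.09] -50.2
85 [-7.16  2.07  0.09] -55.2
90 [-7.66  2.58  0.09] -60.2
95 [-8.12  3.12  0.09] -65.2
100 [-8.53  3.71  0.09] -70.2
```

View pics/t2.png

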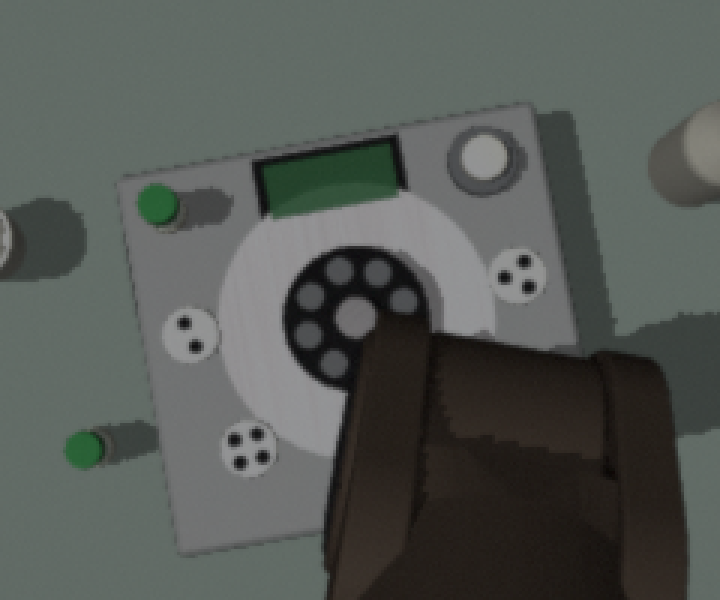

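The arm hides the tab, but the wheel's holes have turned and the case has not moved. Next I'll push on to about 88°, short of the target, then check.

```bash
python3 -m creep '[[-0.55,0,0,-5.2,-1],[-1.26,-0.08,0,-10.2,-1],[-1.97,-0.08,0,-15.2,-1],[-2.69,0,0,-20.2,-1],[-3.39,0.11,0,-25.2,-1],[-4.08,0.29,0,-30.2,-1],[-4.75,0.54,0,-35.2,-1],[-5.4,0.84,0,-40.2,-1],[-6.02,1.2,0,-45.2,-1],[-6.61,1.61,0,-50.2,-1],[-7.16,2.07,0,-55.2,-1],[-7.4,2.3,0,-57.7,-1]]'
python3 - <<'E'
from h import *
for n in('top','scene','wrist'):cv2.imwrite(f'pics/{n}3.png',cams.read_camera(n))
a=cv2.imread('pics/top3.png')[130:250,290:410].repeat(3,0).repeat(3,1)
b=cv2.imread('pics/scene3.png')[130:250,230:410].repeat(2,0).repeat(2,1)
c=np.zeros((360+400,720,3),np.uint8);c[:360,:360]=a;c[:240,360:720]=b;c[360:,:640]=cv2.imread('pics/wrist3.png');cv2.imwrite('pics/m3.png',cv2.resize(c,None,fx=.78,fy=.78))
for d in (88,90,92,94,95,96,97): print(d,*row(pose(d,.018)[0],.1,pose(d,0)[1]))
E
```

```text
time: 4.5
eef_pos: [0.5699, -0.0848, 0.1003]
orientation: [[-0.987, -0.164, -0.001], [-0.164, 0.987, -0.001], [0.001, -0.001, -1.0]]
force: [-1.7, -0.1, 0.4]
width: -0.0004
grip_force: 0.8
88 [-0.11 -0.16  0.03] -0.5
90 [-0.39 -0.22  0.03] -2.5
92 [-0.67 -0.26  0.03] -4.5
94 [-0.96 -0.3   0.03] -6.5
95 [-1.1  -0.31  0.03] -7.5
96 [-1.24 -0.32  0.03] -8.5
97 [-1.38 -0.33  0.03] -9.5
```

View pics/m3.png

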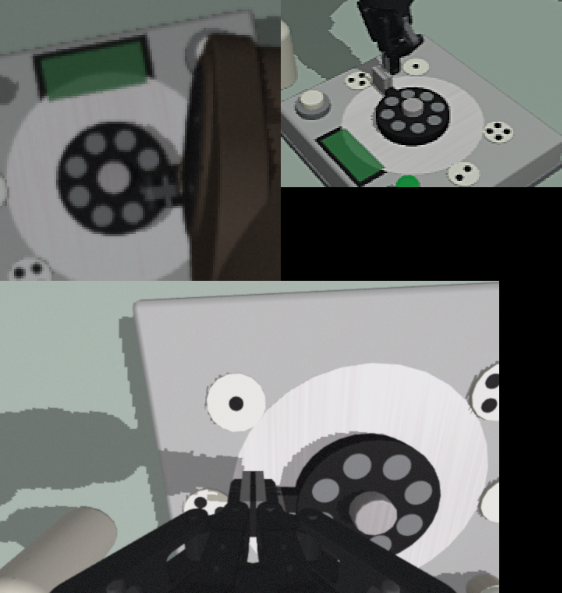

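The composite shows the fingertip on the tab, which is just short of the three-dot tile, with the wheel seated. I'll push about 5° more, back off and measure in a clear view.

```bash
python3 -m creep '[[-0.25,-0.15,0,-1.5,-1],[-0.5,-0.22,0,-3,-1],[-0.8,-0.27,0,-5,-1],[-0.8,-0.27,0,-5,-1],[-0.3,-0.27,0,-5,-1],[0.5,-0.27,0,-5,-1],[1.5,-0.2,0,-5,-1],[1.5,-0.2,-4,-5,-1],[1.5,-0.2,-8,-5,-1],[3,0,-12,-5,-1],[6,0,-14,-5,-1],[9,0,-14,-5,-1]]'
python3 -m creep '[[4,0,0,0,-1],[8,0,0,0,-1],[12,0,0,0,-1],[14,0,0,0,-1],[14,0,0,0,-1],[14,0,0,0,-1]]'
python3 - <<'E'
from h import *
im=cams.read_camera('top');cv2.imwrite('pics/top4.png',im)
cv2.imwrite('pics/c4.png',cv2.resize(im[140:260,290:430],None,fx=4,fy=4,interpolation=2))
E
```

```text
time: 5.65
eef_pos: [0.4822, -0.0988, 0.2449]
orientation: [[-0.969, -0.249, 0.008], [-0.249, 0.969, -0.001], [-0.008, -0.003, -1.0]]
force: [0.9, -1.1, -0.5]
width: -0.0
grip_force: 0.0
time: 6.15
eef_pos: [0.3438, -0.1338, 0.2405]
orientation: [[-0.969, -0.246, 0.001], [-0.246, 0.969, -0.0], [-0.001, -0.0, -1.0]]
force: [0.3, 0.0, 0.3]
width: -0.0003
grip_force: 0.0
```

View pics/c4.png

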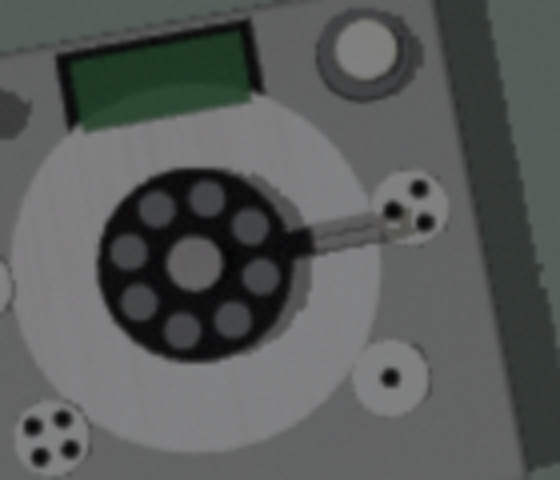

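The tab now points at the lower part of the three-dot tile: the tile centre is at (410,208) and the tab runs (300,243)→(405,222). It is a few degrees short, so I'll measure it with the wheel's hole pattern.

```bash
cat > m.py <<'E'
from h import *
def holes(f):
    im=cv2.cvtColor(cv2.imread(f),6).astype(np.float32);c=cams.calibration('top')
    R=np.radians(np.arange(0,360,.5));v=[]
    for r in(.034,.036,.038):
        P=np.c_[AX[0]+r*np.cos(R),AX[1]+r*np.sin(R),np.full(R.size,.079)]
        q=cv2.projectPoints(P,np.array(c['rvec']),np.array(c['tvec']),np.array([[c['fx'],0,c['cx']],[0,c['fy'],c['cy']],[0,0,1]]),None)[0][:,0]
        v.append(cv2.remap(im,q[:,0].copy(),q[:,1].copy(),1)[:,0])
    return np.degrees(np.angle(np.sum(np.mean(v,0)*np.exp(8j*R))))/8
def tab(a,f=4,o=(290,140)):
    p=ray('top',(o[0]-.375+a[0]/f,o[1]-.375+a[1]/f),.095)[:2]-AX
    return np.hypot(*p),(np.degrees(np.arctan2(p[1],p[0]))-180-YAW+180)%360-180
E
python3 - <<'E'
from m import *
a,b=holes('pics/top0.png'),holes('pics/top4.png');print(a,b,'turn mod45',(b-a)%45, 'phase/tile mod45',(a+7.5-180-YAW)%45,(b-180-YAW)%45)
for p in[(345,234),(395,224),(405,221)]:print(tab(p))
E
```

```text
Traceback (most recent call last):
  File "m.py", line 8, in holes
    v.append(cv2.remap(im,q[:,0].copy(),q[:,1].copy(),1)[:,0])
             ~~~~~~~~~^^^^^^^^^^^^^^^^^^^^^^^^^^^^^^^^^^
cv2.error: OpenCV(4.12.0) /io/opencv/modules/imgproc/src/imgwarp.cpp:1821: error: (-215:Assertion failed) ((map1.type() == CV_32FC2 || map1.type() == CV_16SC2) && map2.empty()) || (map1.type() == CV_32FC1 && map2.type() == CV_32FC1) in function 'remap'
```

```bash
sed -i 's/None)\[0\]\[:,0\]/None)[0][:,0].astype(np.float32)/' m.py
python3 - <<'E'
from m import *
a,b=holes('pics/top0.png'),holes('pics/top4.png');print(a,b,'turn mod45',(b-a)%45, 'phase/tile mod45',(a-(-7.5)-180-YAW)%45,(b-180-YAW)%45)
for p in[(345,234),(395,224),(405,221)]:print(tab(p))
E
```

```text
-18.956306844458815 -9.055566129086259 turn mod45 9.900740715372557 phase/tile mod45 21.84369315554119 24.244433870913753
(np.float64(0.07473309204777182), np.float64(90.882044842568))
(np.float64(0.09980688832747486), np.float64(90.95684004073775))
(np.float64(0.10491828343423634), np.float64(91.23221810155655))
```

The tab is at about 91.5° (hole pattern 91.7°, direct 91.0°), while the last push was commanded to about 93°. So I'll push to a nominal 96.4°.

```bash
python3 - <<'E'
from h import *
print(row(pose(91,.04)[0],.2,pose(93,0)[1]))
E
```

```text
(array([-21.28,  -1.01,   4.09]), np.float64(-0.4))
```

```bash
python3 -m creep '[[-4,0,0,0,-1],[-8,0,0,0,-1],[-12,0,1,0,-1],[-15,-0.5,2,-0.4,-1],[-18,-1,3,-0.4,-1],[-20,-1,4,-0.4,-1],[-21.3,-1,4,-0.4,-1],[-21.3,-1,4,-0.4,-1],[-21.3,-1,7,-0.4,-1],[-21.3,-1,10,-0.4,-1],[-21.3,-1,14,-0.4,-1],[-21.3,-1,14,-0.4,-1]]'
python3 - <<'E'
from h import *
for d in(88,93,95,96.4): print(d,*row(pose(d,.018)[0],.1,pose(d,0)[1]))
E
```

```text
time: 7.2
eef_pos: [0.55, -0.0895, 0.0943]
orientation: [[-0.967, -0.256, -0.01], [-0.256, 0.967, 0.001], [0.009, 0.003, -1.0]]
force: [-1.7, -0.4, -0.1]
width: -0.0003
grip_force: 0.0
88 [-2.13 -0.16 -0.59] 5.1
93 [-2.82 -0.35 -0.6 ] 0.1
95 [-3.1 -0.4 -0.6] -1.9
96.4 [-3.3  -0.44 -0.61] -3.3
```

```bash
python3 -m creep '[[0,0,0,0,-1],[0,0,0,0,-1],[0,0,0,0,-1]]'
python3 - <<'E'
from h import *
for d in(93,95,96.4): print(d,*row(pose(d,.018)[0],.1,pose(d,0)[1]))
E
```

```text
time: 7.45
eef_pos: [0.5559, -0.0903, 0.1028]
orientation: [[-0.967, -0.255, 0.004], [-0.255, 0.967, -0.0], [-0.003, -0.001, -1.0]]
force: [-0.6, -0.3, -0.2]
width: 0.0002
grip_force: 0.0
93 [-2.28 -0.12  0.28] 0.1
95 [-2.56 -0.18  0.28] -1.9
96.4 [-2.75 -0.22  0.29] -3.3
```

```bash
python3 -m creep '[[-0.5,0,0,0,-1],[-1,-0.1,0,0,-1],[-1.4,-0.1,0,0,-1],[-1.7,-0.15,0,-1,-1],[-2,-0.2,0,-2,-1],[-2.2,-0.2,0,-2.5,-1],[-2.4,-0.2,0,-3.3,-1],[-2.4,-0.2,0,-3.3,-1],[-2.4,-0.2,0,-3.3,-1]]'
python3 - <<'E'
from h import *
for d in(95,96.4): print(d,*row(pose(d,.018)[0],.1,pose(d,0)[1]))
E
```

```text
time: 8.2
eef_pos: [0.5779, -0.086, 0.1002]
orientation: [[-0.951, -0.311, -0.0], [-0.311, 0.951, 0.0], [0.0, 0.0, -1.0]]
force: [0.6, -0.0, 0.4]
width: 0.0003
grip_force: 0.0
95 [-0.32 -0.05  0.02] 1.4
96.4 [-0.51 -0.1   0.02] -0.0
```

```bash
python3 -m creep '[[-0.15,-0.03,0,0,-1],[-0.3,-0.06,0,0,-1],[-0.4,-0.1,0,0,-1],[-0.5,-0.1,0,0,-1],[-0.5,-0.1,0,0,-1],[-0.5,-0.1,0,0,-1]]'
python3 -m creep '[[0.3,0,0,0,-1],[1,0,0,0,-1],[2,0,0,0,-1],[2,0,-2,0,-1],[2,0,-5,0,-1],[2,0,-9,0,-1],[5,0,-12,0,-1],[9,0,-14,0,-1],[13,0,-14,0,-1],[17,0,-14,0,-1],[21,0,-14,0,-1],[24,0,-14,0,-1]]'
python3 - <<'E'
from m import *
im=cams.read_camera('top');cv2.imwrite('pics/top5.png',im)
cv2.imwrite('pics/c5.png',cv2.resize(im[140:260,290:430],None,fx=4,fy=4,interpolation=2))
b=holes('pics/top5.png');print((b-22.5-180-YAW)%45+90,(b-holes('pics/top4.png')))
E
```

```text
time: 8.7
eef_pos: [0.5831, -0.0853, 0.1003]
orientation: [[-0.951, -0.311, -0.0], [-0.311, 0.951, 0.0], [0.0, 0.0, -1.0]]
force: [-1.2, 0.4, -1.5]
width: -0.0
grip_force: 0.5
time: 9.7
eef_pos: [0.3507, -0.1608, 0.2401]
orientation: [[-0.951, -0.309, -0.001], [-0.309, 0.951, -0.0], [0.001, -0.0, -1.0]]
force: [-0.0, 0.0, 0.3]
width: 0.0
grip_force: 0.0
94.80498233862431 3.060548467710558
```

View pics/c5.png

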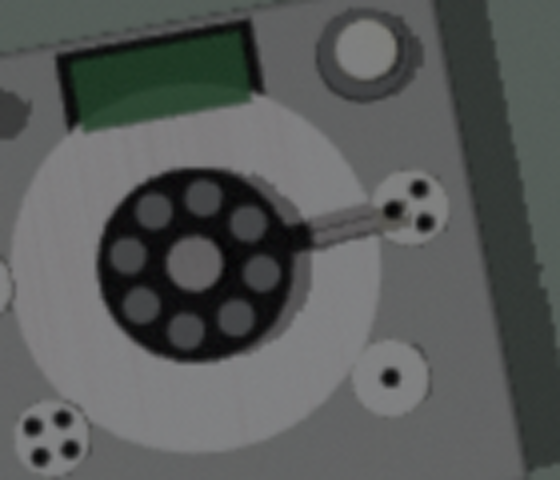

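The tab now points at the three-dot tile, at 94.8° by the hole pattern against a target of 95°. Next is the start key.

```bash
python3 - <<'E'
from h import *
print(row([.6868,-.0879],.16))
E
```

```text
(array([-34.77,  -3.36,   7.82]), 0)
```

```bash
python3 -m creep '[[-4,0,0,0,-1],[-8,-0.5,0,0,-1],[-12,-1,0,0,-1],[-16,-1.5,0,0,-1],[-20,-2,0,0,-1],[-24,-2.5,0,0,-1],[-28,-3,0,0,-1],[-31,-3.3,0,0,-1],[-33.5,-3.4,0,0,-1],[-34.8,-3.4,2,0,-1],[-34.8,-3.4,4,0,-1],[-34.8,-3.4,4,0,-1]]'
python3 -m creep '[[0,0,2,0,-1],[0,0,3.5,0,-1],[0,0,3.8,0,-1],[0,0,3.8,0,-1],[0,0,3.8,0,-1],[0,0,3.8,0,-1]]'
python3 - <<'E'
from h import *
print(row([.6868,-.0879],.12))
cv2.imwrite('pics/w6.png',cams.read_camera('wrist'))
E
```

```text
time: 10.75
eef_pos: [0.6941, -0.0838, 0.1955]
orientation: [[-0.95, -0.311, -0.007], [-0.311, 0.95, 0.0], [0.006, 0.003, -1.0]]
force: [-1.1, -0.6, -0.8]
width: -0.0003
grip_force: 0.0
time: 11.25
eef_pos: [0.6968, -0.0844, 0.1641]
orientation: [[-0.951, -0.31, 0.002], [-0.31, 0.951, -0.0], [-0.002, -0.001, -1.0]]
force: [0.2, 0.2, -0.4]
width: -0.0
grip_force: 0.0
(array([ 1.07, -0.01,  4.41]), 0)
```

View pics/w6.png

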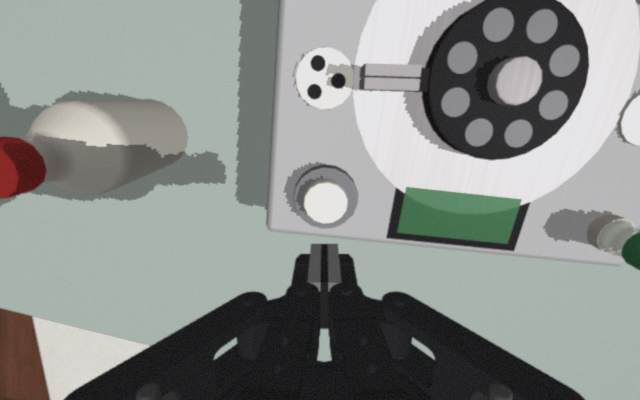

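This clear view shows the hub (518,80), tab (392,77) and three-dot tile (324,78) in line. The key is at (326,204) and the fingertips are 10 mm too far back, as the numbers say.

```bash
python3 - <<'E'
from h import *
for p,z in[((326,204),.078),((324,78),.063),((392,77),.095),((518,80),.091)]: print(ray('wrist',p,z))
E
python3 -m creep '[[0.6,0,0,0,-1],[1,0,1,0,-1],[1,0,2.5,0,-1],[1,0,4,0,-1],[1,0,4.4,0,-1],[1,0,4.4,0,-1],[1,0,4.4,0,-1],[1,0,4.4,0,-1]]'
python3 - <<'E'
from h import *
print(row([.6868,-.0879],.10))
E
```

```text
[ 0.69002606 -0.08431834  0.078     ]
[ 0.61004295 -0.1119236   0.063     ]
[ 0.59892477 -0.07425626  0.095     ]
[ 0.57699917 -0.00233057  0.091     ]
time: 11.97
eef_pos: [0.6873, -0.0873, 0.1192]
orientation: [[-0.951, -0.311, 0.001], [-0.311, 0.951, -0.0], [-0.001, -0.0, -1.0]]
force: [0.3, -0.2, 0.2]
width: 0.0002
grip_force: 0.0
(array([ 0.07, -0.04,  1.92]), 0)
```

```bash
python3 -m creep '[[0,0,0.5,0,-1],[0,0,1,0,-1],[0,0,1.5,0,-1],[0,0,1.8,0,-1],[0,0,1.8,0,-1],[0,0,1.8,0,-1],[0,0,1.8,0,-1]]'
python3 -m creep '[[0,0,0.2,0,-1],[0,0,0.4,0,-1],[0,0,0.4,0,-1],[0,0,0.4,0,-1]]'
python3 -m creep '[[0,0,0.2,0,-1],[0,0,0.4,0,-1],[0,0,0.4,0,-1],[0,0,0.4,0,-1]]'
```

```text
time: 12.55
eef_pos: [0.6867, -0.0872, 0.1004]
orientation: [[-0.951, -0.311, -0.0], [-0.311, 0.951, 0.0], [0.0, 0.0, -1.0]]
force: [-0.3, -0.3, 1.4]
width: -0.0003
grip_force: 0.7
time: 12.88
eef_pos: [0.687, -0.0873, 0.0965]
orientation: [[-0.951, -0.311, 0.001], [-0.311, 0.951, -0.0], [-0.0, -0.0, -1.0]]
force: [-0.2, 0.3, 4.1]
width: -0.0003
grip_force: 1.6
time: 13.22
eef_pos: [0.6871, -0.0873, 0.0948]
orientation: [[-0.951, -0.311, 0.002], [-0.311, 0.951, -0.0], [-0.001, -0.001, -1.0]]
force: [-8.1, 0.8, 22.3]
width: 0.0003
grip_force: 11.1
```

The force went 1.4 N, 4.1 N, then 22 N over about 6 mm, so the key has bottomed. Lifting off now.

```bash
python3 -m creep '[[0,0,-0.4,0,-1],[0,0,-1,0,-1],[0,0,-2,0,-1],[0,0,-4,0,-1],[0,0,-7,0,-1],[0,0,-10,0,-1],[0,0,-13,0,-1],[3,0,-14,0,-1],[7,0,-14,0,-1],[11,0,-14,0,-1],[15,0,-14,0,-1],[19,0,-14,0,-1]]'
python3 -m creep '[[4,0,0,0,-1],[8,0,0,0,-1],[12,0,0,0,-1],[14,0,0,0,-1],[14,0,0,0,-1],[14,0,0,0,-1],[14,0,0,0,-1],[14,0,0,0,-1]]'
python3 - <<'E'
from m import *
im=cams.read_camera('top');cv2.imwrite('pics/top7.png',im)
b=holes('pics/top7.png');print((b-22.5-180-YAW)%45+90)
d=cv2.absdiff(im,cv2.imread('pics/top5.png')).max(2)[100:260,190:500];n,_,s,_=cv2.connectedComponentsWithStats((d>25).astype(np.uint8));print([list(map(int,q)) for q in s[1:] if q[4]>8])
E
```

```text
time: 14.22
eef_pos: [0.5042, -0.1466, 0.2325]
orientation: [[-0.951, -0.311, -0.0], [-0.311, 0.951, -0.0], [0.0, -0.0, -1.0]]
force: [0.1, -0.8, 1.0]
width: -0.0001
grip_force: 0.0
time: 14.88
eef_pos: [0.3744, -0.1893, 0.2325]
orientation: [[-0.95, -0.312, 0.001], [-0.312, 0.95, 0.0], [-0.001, -0.0, -1.0]]
force: [0.2, 0.1, 0.1]
width: -0.0002
grip_force: 0.0
94.82790086817505
[]
```

The wheel is unchanged at 94.8°. Nothing on or around the case, bottle and cup included, differs from before the press, so the key is back up. Handing in.

```bash
python3 -c "
from plant import bot
print(bot.hand_in())"
```

```text
the job is handed in; nothing more can be done
None
```

The job is handed in: the tab points at the three-dot tile (94.8° measured, target 95°), and the start key was then pressed fully down and came back up, with the vials, cup and bottle not touched, in about 15 s.

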